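Load the photometer: hold its port flap aside and push the sample carrier in

TASK

With one fingertip push the rod of the photometer's orange flap aside and hold the flap open; with the other fingertip push the blue sample carrier by its white tab along the lane into the port, fully home against the stop, keeping the flap held open until it is there. Then draw back and let the flap swing shut. Only push: do not lift the carrier, and leave the glassware and jars around it alone.

Things in the scene. Friction and masses are not known exactly. Their poses are not given: they have to be found in the camera images.
- analyser: White photometer, fixed. Origin: on the bench under the middle of the port, in its face; x points into the port (pushing direction), y left seen along x, z up. Grey nose x 0 to 75 mm, 112 wide, 90 high; body behind 220 wide, 120 high. Lane in front: x -165 to 0, 90 wide, 6 thick. A stop in the port ends the carrier's travel with the carrier's origin at x +34, y 0 mm in this frame
- port (a point): Middle of the port's lower edge, on the lane's surface 6 mm above the bench. The port is 42 mm wide, 40 mm high. Two guide rails along the lane, 38 mm apart, their tops 12 mm above the bench, lead into it
- flap (a joint): Angle (rad) of the orange spring-closed flap in front of the port. 0 closed; grows as it swings sideways to the analyser's +y and up, to at most 1.35; the carrier passes from about 0.95. Spring and weight shut it as soon as it is let go: it takes 1 to 3 N at the rod to hold it
- flap_pin (a point): The flap's hinge pin, parallel to the analyser's x axis, at y +12, z 79 mm of its frame
- rod_end (a point): Red ball end (12 mm) of the flap's steel rod. The rod, 8 mm thick, runs from the flap 150 mm towards the analyser's -x, parallel to the lane; pushed to +y it swings the flap open. In the analyser's frame, at flap angle a, its axis is at y = 12 - 18 cos a + 32 sin a, z = 79 - 18 sin a - 32 cos a mm: y -6, z 47 closed (above the carrier), y 31, z 48 at 1.05 rad
- disc (a point): Centre of the flap's orange disc, 44 mm across, 4 mm thick, at x -4 to -8 mm of the analyser's frame; closed, its centre is at y 0, z 38 mm and its lower edge 16 mm above the bench, clear over the carrier's tongue
- carrier: Sample carrier, loose on the lane between the rails, about 130 g. Origin: middle of the underside of its blue block (40 x 34 x 30 mm, purple cells on top); x points into the port. A tongue (20 wide, 6 high) runs 36 mm back to an upright white push tab (34 wide, 30 high, 6 thick), rear face 62 mm behind the origin. With the carrier home the tab stays outside, in front of the flap
- tab (a point): Middle of the rear face of the carrier's push tab, 15 mm above its underside (21 mm above the bench)
- flask: Bystander: conical flask with pink content, 64 mm wide, 104 mm high; origin under its base
- beaker: Bystander: glass beaker 60 mm wide, 80 mm high; origin under its base
- amber_jar: Bystander: amber jar 60 mm wide, 85 mm high, black cap; origin under its base
- salt_jar: Bystander: white jar 56 mm wide, 80 mm high, blue cap; origin under its base
- vial: Bystander: amber vial 24 mm wide, 45 mm high, beside the lane; origin under its base
- stopper: Bystander: rubber stopper 34 mm wide, 28 mm high, beside the lane; origin under its base
- petri_dish: Bystander: flat glass dish 70 mm wide, 16 mm high; origin under its base
Things that resemble listed ones, but are neither listed nor needed, are in the scene too. Of the things that look like the carrier, the middle-sized one is meant.

How it is judged:
By the outcome, as a careful person would: the job done as asked, in the order asked, and still so for the second after the job is handed in, with the robot touching nothing.
It also fails if it takes over 42 s, if anything falls off the work surface, if the arm or the gripper's body presses on something with over 40 N, if the wrist force passes 120 N, or if a joint passes its speed limit or range.

ROBOT

A 6-joint arm with a two-finger parallel gripper is mounted at the origin on the work surface. World frame = base frame: x ahead of the robot, y to its left, z up, the work surface at z = 0. Lengths are in m, angles in rad, forces in N, time in s.
With the tool pointing down it reaches from about 0.3 to 0.85 m from the base axis. Payload 4.2 kg.
Tool frame: the origin (TCP) lies at the very end of the fingers, on their centre line; the grasp point (between the pads) lies 19 mm behind it; z points along the fingers, y is the direction in which the jaws open and shut (so a half turn about z gives the same grasp; the last joint's range is limited). The gripper opens to 91 mm and grips with 3 to 60 N. Pads are 32 mm wide; open, the fingers measure 118 mm over their backs; the gripper's body (76 mm by 178 mm) begins 60 mm behind the grasp point.
Start: joints at [-1.326, 0.32, 1.565, -0, 1.257, -0.02], TCP at [0.15, -0.555, 0.214] pointing down, gripper open.
Joint ranges: [-3.11, 3.11], [-0.84, 2.01], [0.21, 2.61], [-1.34, 4.49], [0.05, 2.63], [-2.56, 2.56]. Speed limits (rad/s): [2.57, 2.57, 3.14, 3.14, 3.14, 3.14].

INTERFACE

Orientations are given as a rotation vector (axis times angle).
In Python, from workcell import robot gives the robot as it stands.
- The arm moves only by the tool drive_tool, never from a script. Its argument "rows" is text: rows parted by semicolons, each of 7 numbers parted by spaces: the shift along the world's x, y, z in units of 40 mm (1.0 is 40 mm), then the turn, a rotation vector about the world's x, y, z in units of 5 degrees (1.0 is 5 degrees), then the closure in counts, from 0 (fully open) to 255 (shut). In form: tx ty tz ax ay az jaw; .... A call has 1 to 5 rows; each row is the pose to reach, as a shift and turn from the pose commanded when the call began; what a row does not reach only later rows make up. A row lasts 1/12 s, in which the tool goes at most 41.7 mm and 7.16 degrees, less where a joint would pass 70% of its speed; a pose out of reach is approached as far as the arm can. A call with a gripper value outside its range is refused whole. The fingers move at their own pace and stop on an object; the grip force is fixed at half the most. Time passes only in rows, so rows that repeat a pose let the fingers close. It gives the time, the measured TCP pose, the force and the opening at its end, in the units of the state.
- robot.get_state(): the state, without advancing time (a new reading comes with each control period).
- robot.grab_frame(name): name is "side" or "top"; returns a dict with "image" (420x560x3 uint8, red, green, blue), "fx", "fy", "cx", "cy" (pixels), "rvec" (rotation vector, rad) and "tvec" (3), from world to camera coordinates, as OpenCV has them. Camera axes: x right, y down, z forward; pixel columns grow to the right and rows downward; lengths in m; the calibration is good to about 2 mm. A picture is of the moment at which its call begins. There is no depth.
- robot.job_done(): hands the job in, once; it reports no verdict.
The state is a dict: "t": time; "q": joint angles; "qvel": joint speeds; "tau": joint torques, N m; "tcp_pos": TCP position; "orientation": TCP orientation; "contact_force": force on the tool from outside, world axes, zero at the start; "torque": the same for the moment, N m; "gripper_width": opening from 0.0 (shut) to 1.0 (fully open).
Only numpy, scipy, OpenCV 4.12 (cv2) and the standard library are available. Lean on these libraries where they do the work, as an engineer would, in place of code of your own. Each camera call takes 0.05 s, during which the arm holds its last target.

## Working session

There is one attempt and no reset: what is moved stays moved. The work goes in short steps, Python scripts to look and compute and a tool call to move; the robot and the scene stay as the last step left them, time stands still between calls to the robot, and variables do not carry over. Pictures are saved under pics/ and viewed, and the job is handed in when it is done.

Besides the shell and the picture viewer there is one more tool, called after "Emit:" as a command line: name --argument value ..., lists and objects as JSON in quotes. drive_tool: Moves the arm, as the interface text tells. Its arguments: {"type":"object","properties":{"rows":{"type":"string"}},"required":["rows"]}

```bash
mkdir -p pics
cat > h.py <<'E'
import numpy as np, cv2, pickle
from workcell import robot
def grab(n,tag):
    f=robot.grab_frame(n); cv2.imwrite(f'pics/{tag}.png',cv2.resize(f['image'][:,:,::-1],None,fx=1.4,fy=1.4,interpolation=cv2.INTER_CUBIC))
    pickle.dump(f,open(f'pics/{tag}.pkl','wb')); return f
def load(tag): return pickle.load(open(f'pics/{tag}.pkl','rb'))
def ray(f,u,v):
    R=cv2.Rodrigues(np.array(f['rvec'],float))[0]; t=np.array(f['tvec'],float).ravel()
    d=R.T@np.array([(u-f['cx'])/f['fx'],(v-f['cy'])/f['fy'],1.]); return -R.T@t,d
def plane(f,u,v,z):
    o,d=ray(f,u,v); return o+d*(z-o[2])/d[2]
def proj(f,P):
    K=np.array([[f['fx'],0,f['cx']],[0,f['fy'],f['cy']],[0,0,1.]])
    return cv2.projectPoints(np.array(P,float).reshape(-1,1,3),np.array(f['rvec'],float),np.array(f['tvec'],float),K,None)[0].reshape(-1,2)
def tri(f1,p1,f2,p2):
    o1,d1=ray(f1,*p1);o2,d2=ray(f2,*p2)
    A=np.stack([d1,-d2],1);s=np.linalg.lstsq(A,o2-o1,rcond=None)[0]
    a=o1+s[0]*d1;b=o2+s[1]*d2;return (a+b)/2,np.linalg.norm(a-b)
E
python3 - <<'E'
from h import *
for n in('side','top'):
    f=grab(n,n+'0');print(n,f['fx'],f['cx'],f['cy'],ray(f,280,210))
print(robot.get_state())
E
```

```text
side 389.37508828842687 285.09913729840224 207.75945421004 (array([0.0994865 , 0.4766085 , 0.58287408]), array([ 0.55205224, -0.54768668, -0.62887378]))
top 386.1067268536076 278.15597032612857 215.1798676180799 (array([0.42856806, 0.05809393, 0.9087883 ]), array([ 0.14390998, -0.02428666, -0.9893952 ]))
{'t': 0.1, 'q': array([-1.32596757e+00,  3.20224806e-01,  1.56556047e+00,  4.37575201e-05,
        1.25743445e+00, -1.99958106e-02]), 'qvel': array([ 0.00075807, -0.00036486, -0.00212102,  0.00029697,  0.0003644 ,
        0.00034979]), 'tau': array([ 8.12026392e-04, -4.13331950e+01, -2.32509613e+01,  7.29123456e-02,
        4.21752781e-02, -5.68756093e-05]), 'tcp_pos': array([ 0.15040367, -0.55449638,  0.21320486]), 'orientation': array([-3.11248760e+00, -4.14535829e-01,  2.21637145e-04]), 'contact_force': array([-0.39106376,  0.46458561,  0.88284688]), 'torque': array([-0.00278091,  0.07002835, -0.01904621]), 'gripper_width': 0.9988248770012693}
```

View pics/side0.png

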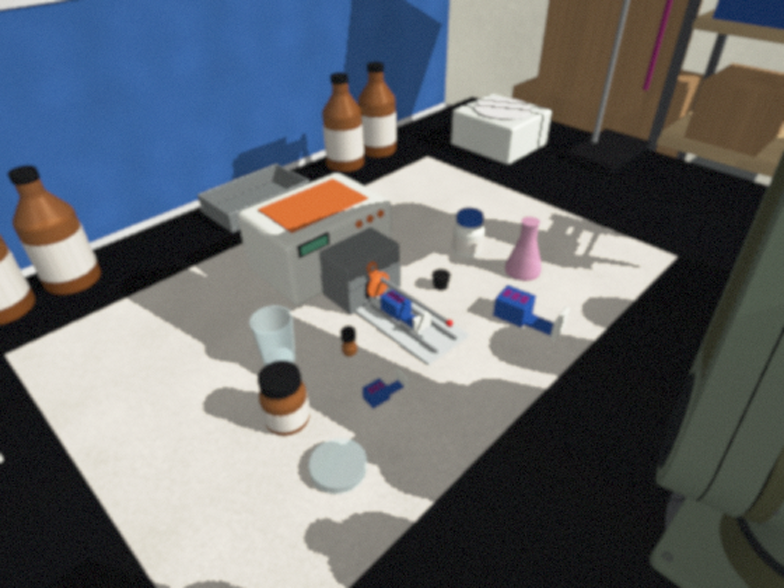

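View pics/top0.png

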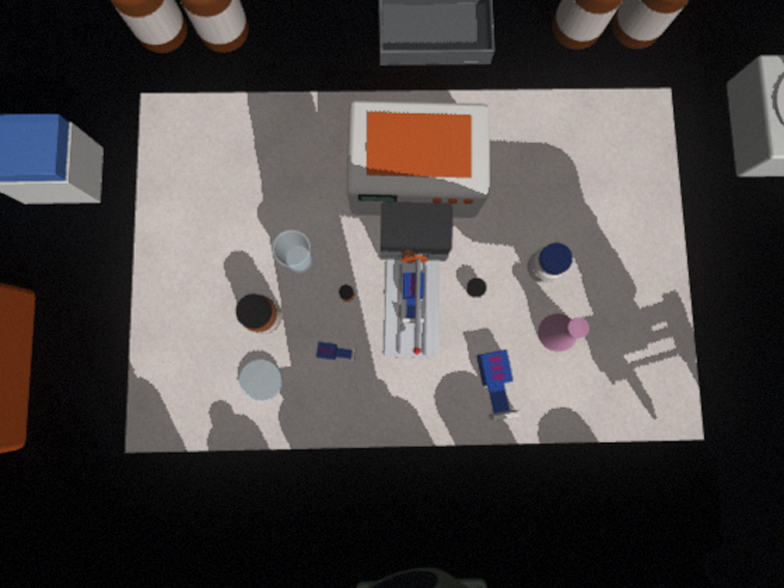

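Run:
```python
from h import *
s=load('side0')['image'][:,:,::-1]; t=load('top0')['image'][:,:,::-1]
# print crops with grid coordinates
def crop(im,u0,v0,w,h,k,name):
    c=cv2.resize(im[v0:v0+h,u0:u0+w],None,fx=k,fy=k,interpolation=cv2.INTER_CUBIC)
    for i in range(0,w,10): cv2.putText(c,str(u0+i),(i*k,8),0,.3,(0,255,255),1); c[:, i*k]=c[:, i*k]//2+60
    for i in range(0,h,10): cv2.putText(c,str(v0+i),(0,i*k+8),0,.3,(0,255,255),1); c[i*k,:]=c[i*k,:]//2+60
    cv2.imwrite(name,c)
crop(t,262,136,70,124,5,'pics/ct0.png')
crop(s,220,160,115,105,6,'pics/cs0.png')
```

```text
(no output)
```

View pics/ct0.png

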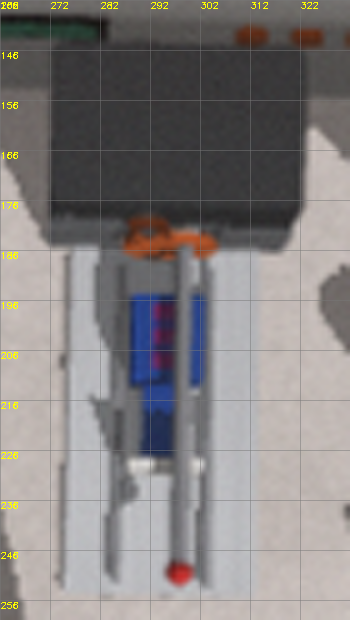

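View pics/cs0.png

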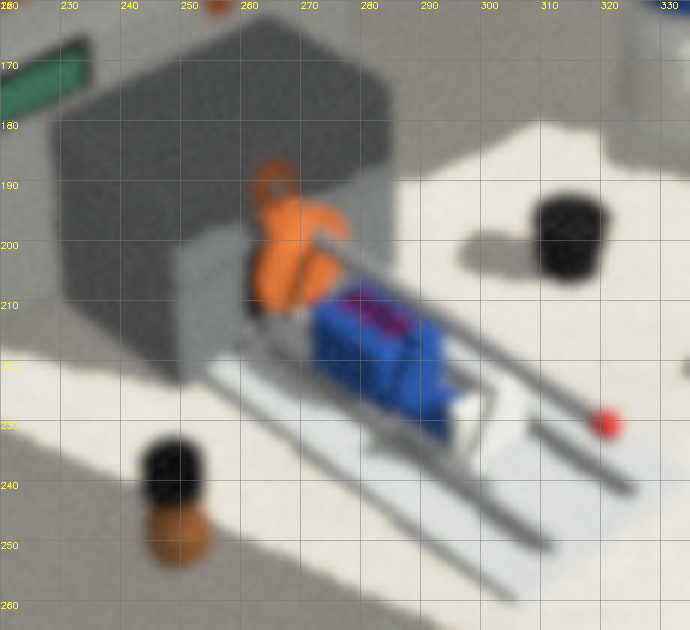

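Run:
```python
from h import *
t=load('top0');s=load('side0')
def blob(f,kind):
    h=cv2.cvtColor(f['image'],cv2.COLOR_RGB2HSV).astype(int);H,S,V=h[...,0],h[...,1],h[...,2]
    m=((H<6)|(H>174))&(S>150)&(V>110)
    n,l,st,c=cv2.connectedComponentsWithStats(m.astype(np.uint8))
    return [(c[i].round(1),st[i,4]) for i in range(1,n) if st[i,4]>5]
print(blob(t,0));print(blob(s,0))
print('ball',tri(t,(298,250.4),s,(320.8,230.6)))
for n,u,v,z in [('noseL',272,179,.09),('noseR',321.8,180.5,.09),('laneFL',274.5,253.5,.006),('laneFR',312.6,255,.006),('laneBL',276,186,.006),('laneBR',313,186.5,.006),('railLf',284.7,251.5,.012),('railRf',302.5,252.5,.012),('railLb',286.5,192,.012),('railRb',303,214,.012),
 ('tabtopL',288,229,.036),('tabtopR',302,229,.036),('blkL',288,195,.036),('blkR',302.5,195,.036),('blkLr',288,213,.036),('blkRr',302.2,213.4,.036)]:
    print(n,plane(t,u,v,z).round(4))
for n,u,v,z in [('laneFL',305,260,.006),('laneBL',254.5,221.5,.006),('noseBL',250,224,0)]: print('side',n,plane(s,u,v,z).round(4))
```

```text
[(array([297.5, 250.2]), np.int32(10))]
[(array([320.2, 230.2]), np.int32(6))]
ball (array([ 0.4625951 , -0.00120313,  0.04610021]), np.float64(0.0005521521243566931))
noseL [0.6158 0.054  0.09  ]
noseR [ 0.6108 -0.054   0.09  ]
laneFL [0.4578 0.0508 0.006 ]
laneFR [ 0.4526 -0.0379  0.006 ]
laneBL [0.6178 0.0443 0.006 ]
laneBR [ 0.6152 -0.044   0.006 ]
railLf [0.4618 0.0272 0.012 ]
railRf [ 0.4587 -0.014   0.012 ]
railLb [0.6017 0.0199 0.012 ]
railRb [ 0.5486 -0.0177  0.012 ]
tabtopL [0.5116 0.0194 0.036 ]
tabtopR [ 0.511  -0.0124  0.036 ]
blkL [0.59   0.0176 0.036 ]
blkR [ 0.5895 -0.0158  0.036 ]
blkLr [0.5483 0.0185 0.036 ]
blkRr [ 0.5468 -0.0139  0.036 ]
side laneFL [0.4557 0.0539 0.006 ]
side laneBL [0.6185 0.0439 0.006 ]
side noseBL [0.6248 0.0524 0.    ]
```

Emit:
drive_tool --rows "2.77 4.37 0 0 0 -3.51 224;2.77 4.37 0 0 0 -3.51 224;2.77 4.37 0 0 0 -3.51 224;2.77 4.37 0 0 0 -3.51 224;2.77 4.37 0 0 0 -3.51 224"

```text
t: 0.52
tcp_pos: [0.2617, -0.3782, 0.2136]
orientation: [-3.14, 0.067, 0.0]
contact_force: [-0.3, -0.5, 0.8]
gripper_width: 0.667
```

Emit:
drive_tool --rows "2.77 4.37 0 0 0 0 224;2.77 4.37 0 0 0 0 224;2.77 4.37 0 0 0 0 224;2.77 4.37 0 0 0 0 224;2.77 4.37 0 0 0 0 224"

```text
t: 0.93
tcp_pos: [0.3725, -0.2033, 0.2139]
orientation: [-3.141, 0.066, 0.0]
contact_force: [1.1, 0.8, -0.2]
gripper_width: 0.297
```

Emit:
drive_tool --rows "2.75 4.32 0 0 0 0 224;2.75 4.32 0 0 0 0 224;2.75 4.32 0 0 0 0 224;2.75 4.32 0 0 0 0 224;2.75 4.32 0 0 0 0 224"

```text
t: 1.35
tcp_pos: [0.4827, -0.0302, 0.2138]
orientation: [-3.141, 0.064, 0.0]
contact_force: [0.4, -0.2, 0.9]
gripper_width: 0.127
```

Emit:
drive_tool --rows "0 0 -2.3 0 0 0 224;0 0 -2.3 0 0 0 224;0 0 -2.3 0 0 0 224;0 0 -2.3 0 0 0 224"

```text
t: 1.68
tcp_pos: [0.4794, -0.0322, 0.1193]
orientation: [-3.14, 0.065, 0.013]
contact_force: [-0.5, 0.1, 0.5]
gripper_width: 0.119
```

```bash
cat >> h.py <<'E'
def crop(f,u0,v0,w,h,k,name):
    im=f['image'][:,:,::-1]
    c=cv2.resize(im[v0:v0+h,u0:u0+w],None,fx=k,fy=k,interpolation=cv2.INTER_CUBIC)
    for i in range(0,w,10): cv2.putText(c,str(u0+i),(i*k,8),0,.3,(0,255,255),1)
    for i in range(0,h,10): cv2.putText(c,str(v0+i),(0,i*k+8),0,.3,(0,255,255),1)
    cv2.imwrite(f'pics/{name}.png',c)
E
python3 - <<'E'
from h import *
s=robot.get_state();print(s['tcp_pos'],s['orientation'],s['gripper_width'],s['contact_force'])
crop(grab('side','side1'),220,100,130,170,4,'cs1');crop(grab('top','top1'),220,130,130,150,4,'ct1')
E
```

```text
[ 0.47944246 -0.0322186   0.11927446] [-3.14046128  0.06468519  0.01267784] 0.1186323707068186 [-0.53176559  0.10371411  0.48708031]
```

View pics/cs1.png

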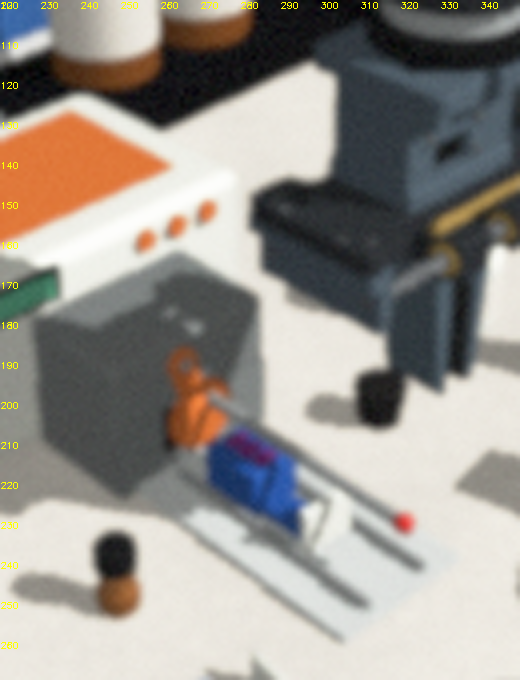

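View pics/ct1.png

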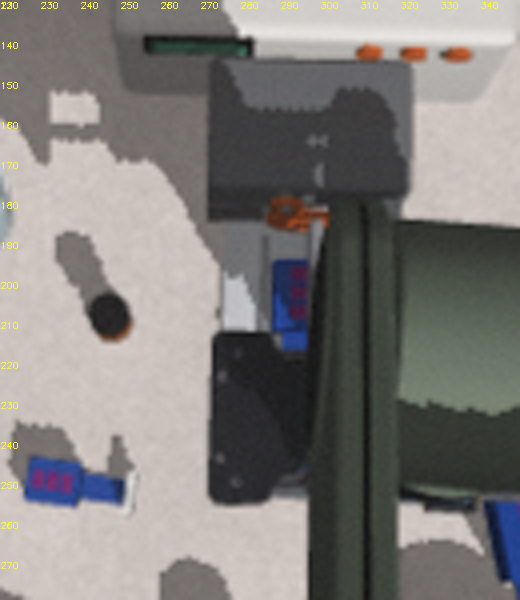

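Run:
```python
from h import *
from scipy.spatial.transform import Rotation as Ro
s=robot.get_state();p=s['tcp_pos'];R=Ro.from_rotvec(s['orientation']).as_matrix();print(p,s['orientation'],s['t'])
print(R.round(3))
f=load('side1')
for y in(19,5.5,-5.5,-19):
  for x in (16,-16): print(x,y,proj(f,p+R@np.array([x,-y,0])/1000).round(1))
```

```text
[ 0.48297399 -0.03299688  0.12314293] [ 3.14069746e+00 -6.63126010e-02  2.51761535e-03] 1.7833
[[ 0.999 -0.042  0.002]
 [-0.042 -0.999 -0.   ]
 [ 0.002  0.    -1.   ]]
16 19 [[313.1 190.1]]
-16 19 [[325.  197.1]]
16 5.5 [[317.7 187.4]]
-16 5.5 [[329.6 194.2]]
16 -5.5 [[321.3 185.2]]
-16 -5.5 [[333.2 191.9]]
16 -19 [[325.8 182.6]]
-16 -19 [[337.7 189.2]]
```

Run:
```python
from h import *
from scipy.spatial.transform import Rotation as Ro
f=grab('side','side2');s=robot.get_state();p=s['tcp_pos'];R=Ro.from_rotvec(s['orientation']).as_matrix();print(p)
im=f['image'][140:220,290:360,::-1];k=8
im=cv2.resize(im,None,fx=k,fy=k,interpolation=cv2.INTER_CUBIC)
def seg(a,b,c):
  q=proj(f,[p+R@np.array(a)/1000,p+R@np.array(b)/1000]);q=((q-[290,140]+.5)*k).astype(int);cv2.line(im,tuple(map(int,q[0])),tuple(map(int,q[1])),c,1)
for y,c in((19,(0,0,255)),(12,(0,255,0)),(5.5,(255,0,0)),(-5.5,(255,255,0)),(-19,(255,0,255))):
  seg((16,-y,0),(-16,-y,0),c);seg((16,-y,0),(16,-y,-50),c);seg((-16,-y,0),(-16,-y,-50),c)
cv2.imwrite('pics/f2.png',im)
```

```text
[ 0.4836331  -0.03316242  0.1239364 ]
```

View pics/f2.png

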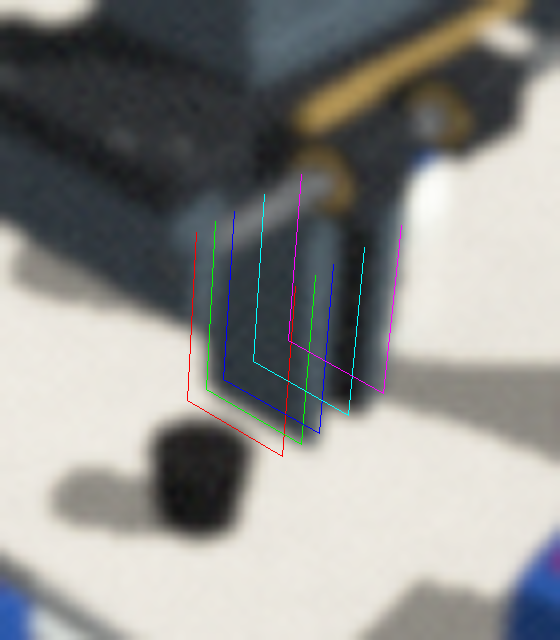

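Emit:
drive_tool --rows "0 0 -0.9 0 0 0 224;0 0 -1.8 0 0 0 224;0 0 -2.5 0 0 0 224;0 0 -2.5 0 0 0 224;0 0 -2.5 0 0 0 224"

```text
t: 2.25
tcp_pos: [0.4829, -0.033, 0.023]
orientation: [3.141, -0.067, 0.001]
contact_force: [0.2, -0.5, -0.4]
gripper_width: 0.12
```

Run:
```python
from h import *
crop(grab('side','side3'),230,150,120,110,6,'cs3');s=robot.get_state();print(s['tcp_pos'],s['orientation'],s['contact_force'])
```

```text
[ 0.48411584 -0.03309663  0.02408141] [ 3.14054564 -0.06643804  0.0063495 ] [-0.16638266  0.57240915  0.4880822 ]
```

View pics/cs3.png

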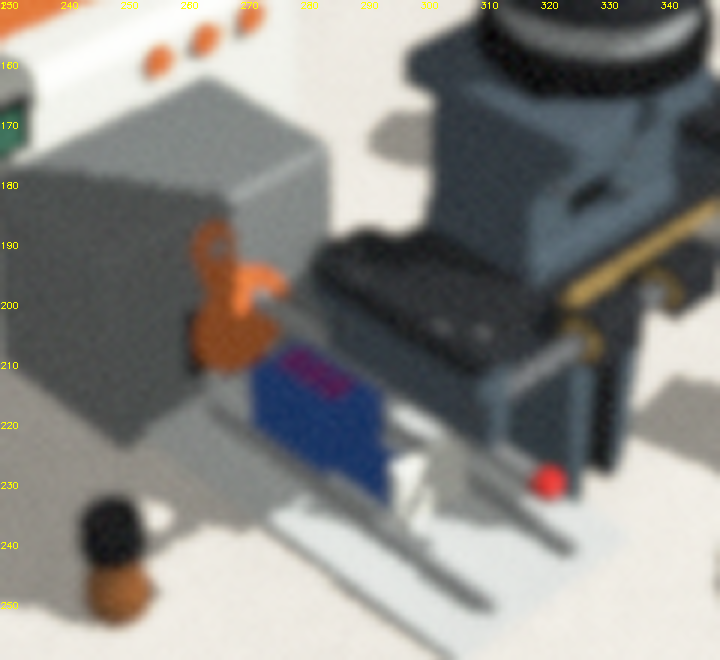

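Emit:
drive_tool --rows "0.01 0.3 0 0 0 0 224;0.02 0.55 0 0 0 0 224;0.03 0.8 0 0 0 0 224;0.05 1.05 0 0 0 0 224;0.05 1.15 0 0 0 0 224"

```text
t: 2.72
tcp_pos: [0.4851, 0.0149, 0.023]
orientation: [3.141, -0.062, 0.004]
contact_force: [0.2, -3.6, 3.0]
gripper_width: 0.125
```

Run:
```python
from h import *
crop(grab('side','side4'),230,150,120,110,6,'cs4');s=robot.get_state();print(s['tcp_pos'],s['orientation'],s['contact_force'])
```

```text
[0.4849737  0.01492337 0.02278897] [ 3.14070422 -0.06161532  0.00354076] [ 1.07622881 -2.25958835  1.47247964]
```

View pics/cs4.png

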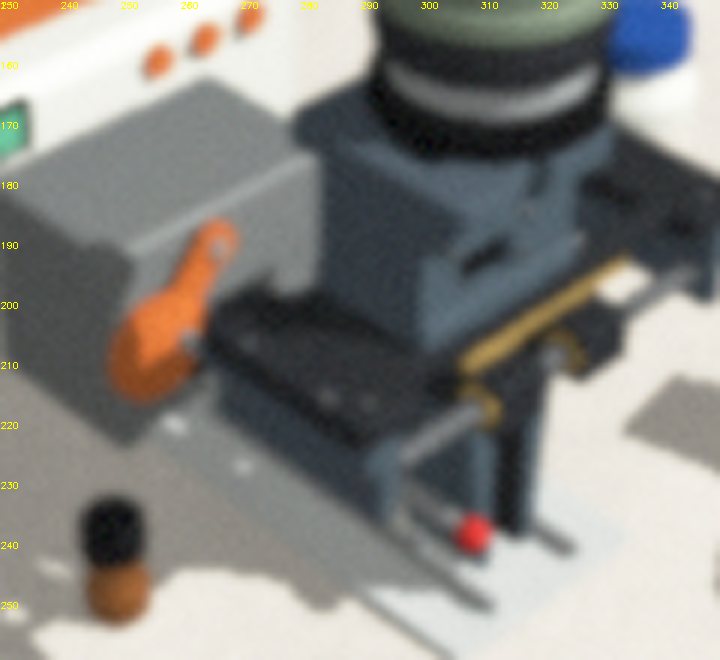

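```bash
cat >> h.py <<'E'
O=np.array([.616,-.0002]);c_,s_=np.cos(-.0419),np.sin(-.0419);RA=np.array([[c_,-s_],[s_,c_]])
def an(P): return RA.T@(np.array(P)[:2]-O)*1000
def wo(x,y): return O+RA@np.array([x,y])/1000
E
python3 - <<'E'
from h import *
f=load('side4')
print('tcp an',an(robot.get_state()['tcp_pos']))
for z in(.042,.045,.048):print(z,an(plane(f,309,239,z)))
f0=load('side0');print('closed',an(plane(f0,320.8,230.6,.047)))
for a in np.arange(0.6,1.36,.1):
  y=12-18*np.cos(a)+32*np.sin(a);z=79-18*np.sin(a)-32*np.cos(a)
  print(round(a,2),round(y,1),round(z,1),proj(f,[*wo(-155,y),z/1000]).round(1), 'disc',[proj(f,[*wo(-8,12-12*np.cos(a)+41*np.sin(a)),(79-12*np.sin(a)-41*np.cos(a))/1000]).round(1)])
E
```

```text
tcp an [-131.54478125    9.6216989 ]
0.042 [-150.71715572   25.18493179]
0.045 [-152.85433768   27.56757234]
0.048 [-154.99151963   29.95021288]
closed [-153.66178444   -6.47255447]
0.6 15.2 42.4 [[313.9 237.6]] disc [array([[262.7, 208.5]])]
0.7 18.8 42.9 [[312.7 238.2]] disc [array([[261.3, 208.7]])]
0.8 22.4 43.8 [[311.5 238.8]] disc [array([[260. , 208.8]])]
0.9 25.9 45.0 [[310.4 239.1]] disc [array([[258.7, 208.7]])]
1.0 29.2 46.6 [[309.2 239.3]] disc [array([[257.5, 208.4]])]
1.1 32.4 48.4 [[308.2 239.4]] disc [array([[256.4, 208. ]])]
1.2 35.3 50.6 [[307.2 239.3]] disc [array([[255.3, 207.4]])]
1.3 38.0 53.1 [[306.3 239.1]] disc [array([[254.4, 206.6]])]
```

Emit:
drive_tool --rows "0 0.08 0 0 0 0 224;0.1 0.075 0 0 0 0 224;0.25 0.07 0 0 0 0 224;0.4 0.063 0 0 0 0 224;0.55 0.057 0 0 0 0 224"

```text
t: 3.18
tcp_pos: [0.5057, 0.0154, 0.0214]
orientation: [3.141, -0.066, -0.004]
contact_force: [-1.9, -2.4, -0.6]
gripper_width: 0.123
```

Run:
```python
from h import *
crop(grab('side','side5'),230,150,120,110,6,'cs5');s=robot.get_state();print(an(s['tcp_pos']),s['tcp_pos'],s['orientation'],s['contact_force'])
```

```text
[-108.8295368    11.02603594] [0.50772784 0.01537498 0.02163986] [ 3.14080993e+00 -6.60479316e-02  8.61404637e-04] [-0.4465658  -2.60291155 -0.47502744]
```

View pics/cs5.png

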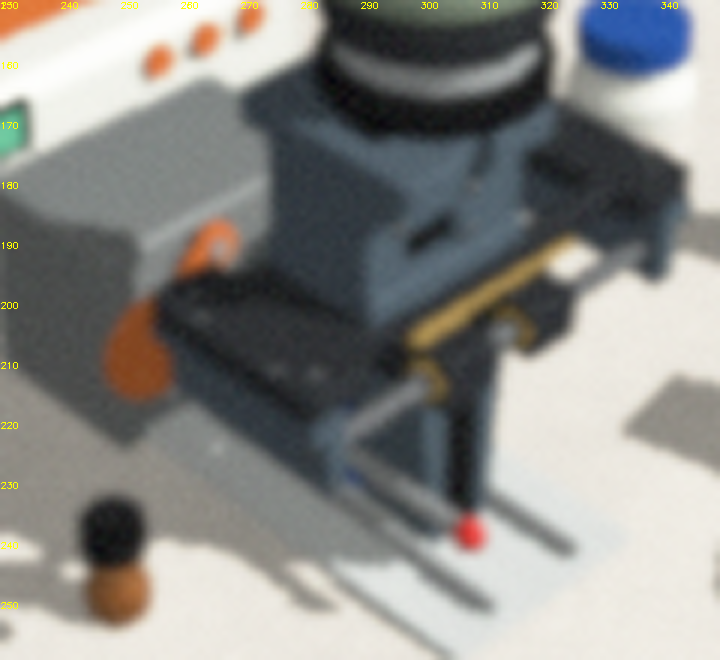

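Emit:
drive_tool --rows "0.15 0.015 0 0 0 0 224;0.3 0.01 0 0 0 0 224;0.45 0.005 0 0 0 0 224;0.6 0 0 0 0 0 224;0.75 -0.005 0 0 0 0 224"

```text
t: 3.65
tcp_pos: [0.5367, 0.0154, 0.0219]
orientation: [3.141, -0.065, -0.0]
contact_force: [-2.3, -3.1, 0.1]
gripper_width: 0.123
```

Run:
```python
from h import *
crop(grab('side','side6'),230,150,120,110,6,'cs6');s=robot.get_state();print(an(s['tcp_pos']),s['tcp_pos'],s['orientation'],s['contact_force'])
```

```text
[-78.14781276  12.34582451] [0.53843791 0.01540842 0.02208104] [ 3.14083357 -0.06528383  0.00378312] [ 0.52840033 -2.90531546  0.03685921]
```

View pics/cs6.png

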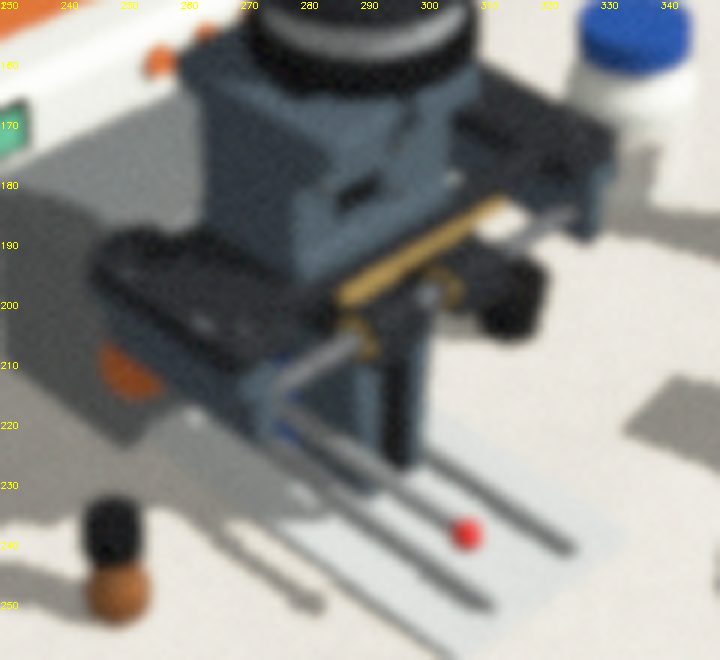

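Emit:
drive_tool --rows "0.12 -0.005 0 0 0 0 224;0.25 -0.01 0 0 0 0 224;0.38 -0.016 0 0 0 0 224;0.5 -0.02 0 0 0 0 224;0.6 -0.025 0 0 0 0 224"

```text
t: 4.12
tcp_pos: [0.5608, 0.0145, 0.022]
orientation: [3.141, -0.065, 0.0]
contact_force: [-3.0, -2.6, -0.2]
gripper_width: 0.125
```

Emit:
drive_tool --rows "0.05 0 0 0 0 0 224;0.1 0 0 0 0 0 224;0.15 -0.005 0 0 0 0 224;0.15 -0.005 0 0 0 0 224"

```text
t: 4.45
tcp_pos: [0.5666, 0.0143, 0.022]
orientation: [3.141, -0.065, 0.001]
contact_force: [-1.5, -2.7, -0.1]
gripper_width: 0.121
```

Run:
```python
from h import *
crop(grab('side','side7'),220,150,120,110,6,'cs7');s=robot.get_state();print(an(s['tcp_pos']),s['tcp_pos'],s['orientation'],s['contact_force'])
```

```text
[-49.93658579  12.4129555 ] [0.56662719 0.01429379 0.0220215 ] [ 3.14087965e+00 -6.53747640e-02  1.72025309e-03] [-1.18337098 -1.93613118 -0.13591477]
```

View pics/cs7.png

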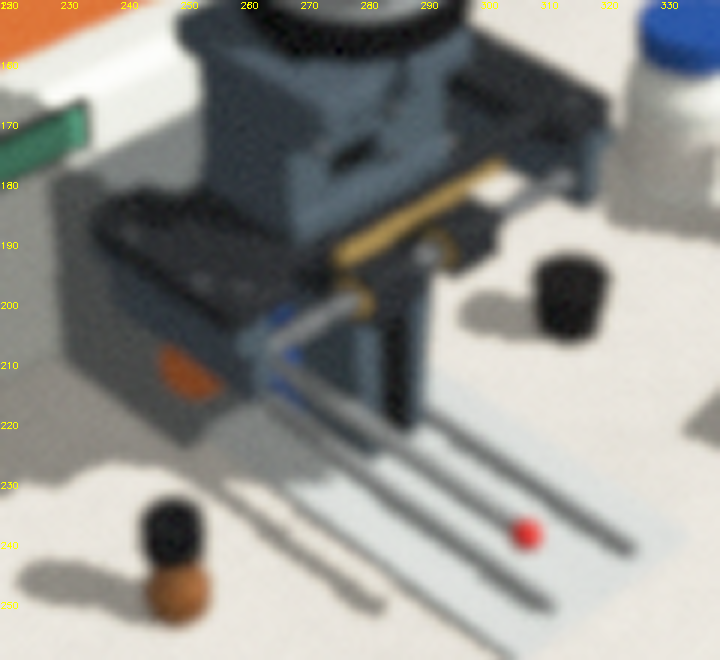

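Emit:
drive_tool --rows "0.03 0 0 0 0 0 224;0.06 0 0 0 0 0 224;0.09 0 0 0 0 0 224;0.12 -0.005 0 0 0 0 224;0.12 -0.005 0 0 0 0 224"

```text
t: 4.92
tcp_pos: [0.5713, 0.0141, 0.022]
orientation: [3.141, -0.065, 0.001]
contact_force: [-2.4, -3.1, 0.3]
gripper_width: 0.119
```

Emit:
drive_tool --rows "0.03 0 0 0 0 0 224;0.05 0 0 0 0 0 224;0.05 0 0 0 0 0 224"

```text
t: 5.17
tcp_pos: [0.5731, 0.0141, 0.022]
orientation: [3.141, -0.065, 0.0]
contact_force: [-2.1, -3.5, -0.0]
gripper_width: 0.119
```

Emit:
drive_tool --rows "0.03 0 0 0 0 0 224;0.06 0 0 0 0 0 224;0.06 0 0 0 0 0 224"

```text
t: 5.42
tcp_pos: [0.5755, 0.0141, 0.022]
orientation: [3.141, -0.065, 0.0]
contact_force: [-2.3, -3.8, 1.1]
gripper_width: 0.121
```

Emit:
drive_tool --rows "0.03 0 0 0 0 0 224;0.06 0 0 0 0 0 224;0.06 0 0 0 0 0 224"

```text
t: 5.67
tcp_pos: [0.5755, 0.0141, 0.0219]
orientation: [3.141, -0.066, -0.008]
contact_force: [-8.3, -2.9, 5.2]
gripper_width: 0.121
```

Run:
```python
from h import *
crop(grab('side','side8'),220,150,120,110,6,'cs8');crop(grab('top','top8'),240,130,100,130,5,'ct8');s=robot.get_state();print(an(s['tcp_pos']),s['tcp_pos'],s['orientation'],s['contact_force'])
```

```text
[-41.03625338  12.58112397] [0.57552676 0.014089   0.02190507] [ 3.14070131 -0.06554002 -0.00734078] [-6.73247419 -3.71084673  4.46277658]
```

View pics/cs8.png

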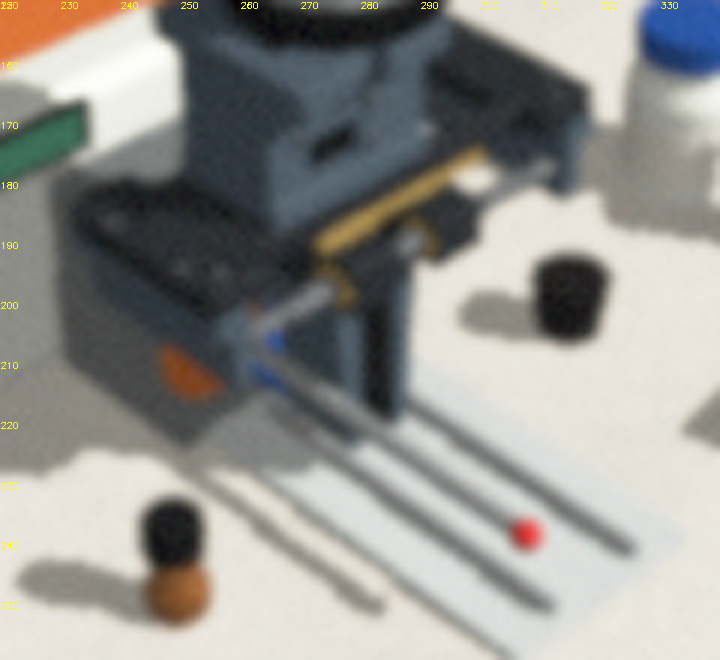

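View pics/ct8.png

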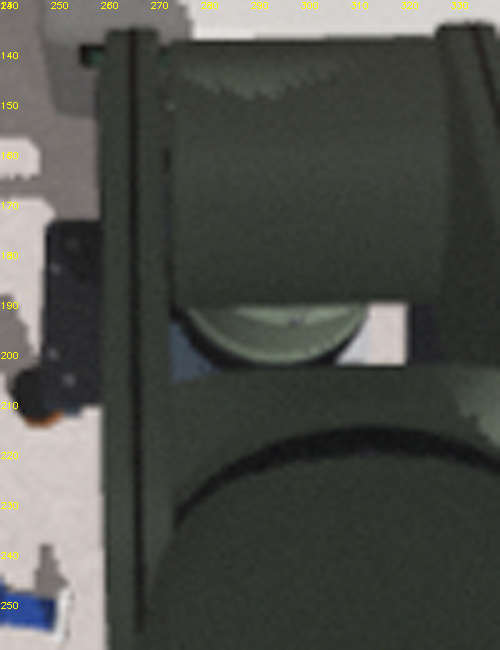

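Emit:
drive_tool --rows "0.03 0 0 0 0 0 224;0.06 0 0 0 0 0 224;0.06 0 0 0 0 0 224"

```text
t: 6.02
tcp_pos: [0.5756, 0.0141, 0.0218]
orientation: [3.141, -0.066, -0.016]
contact_force: [-12.4, -2.7, 8.8]
gripper_width: 0.123
```

Run:
```python
from h import *
f=load('side8')
for n,x,y,z in [('tabrear topL',-28,17,36),('blk rear topL',14,17,36),('blk rear botL',14,17,6),('fing front',-25,28,22),('fing front up',-25,28,45)]: print(n,proj(f,[*wo(x,y),z/1000]).round(1))
s=robot.get_state();print(an(s['tcp_pos']),s['tcp_pos'],s['orientation'],s['contact_force'],s['torque'])
```

```text
tabrear topL [[271.5 211.8]]
blk rear topL [[259.2 203.4]]
blk rear botL [[259.8 213.5]]
fing front [[267.1 218.2]]
fing front up [[266.7 210.2]]
[-40.98867256  12.55373799] [0.57557315 0.01405964 0.02183867] [ 3.14053169 -0.065818   -0.01550054] [-12.447663    -2.67713168   8.77252366] [-0.49938472  2.10250721 -0.12171392]
```

Emit:
drive_tool --rows "-0.15 0 0 0 0 0 224;-0.3 0.01 0 0 0 0 224;-0.45 0.02 0 0 0 0 224;-0.6 0.025 0 0 0 0 224;-0.6 0.025 0 0 0 0 224"

```text
t: 6.43
tcp_pos: [0.5554, 0.0151, 0.0222]
orientation: [3.141, -0.065, 0.0]
contact_force: [0.1, -4.4, 1.9]
gripper_width: 0.119
```

Run:
```python
from h import *
crop(grab('side','side9'),220,150,120,110,6,'cs9');s=robot.get_state();print(an(s['tcp_pos']),s['tcp_pos'],s['orientation'],s['contact_force'])
```

```text
[-61.19162851  12.7223015 ] [0.55539499 0.01507431 0.02216159] [ 3.14065200e+00 -6.47920280e-02 -9.75623088e-04] [-0.71073699 -3.65250883  2.08106788]
```

View pics/cs9.png

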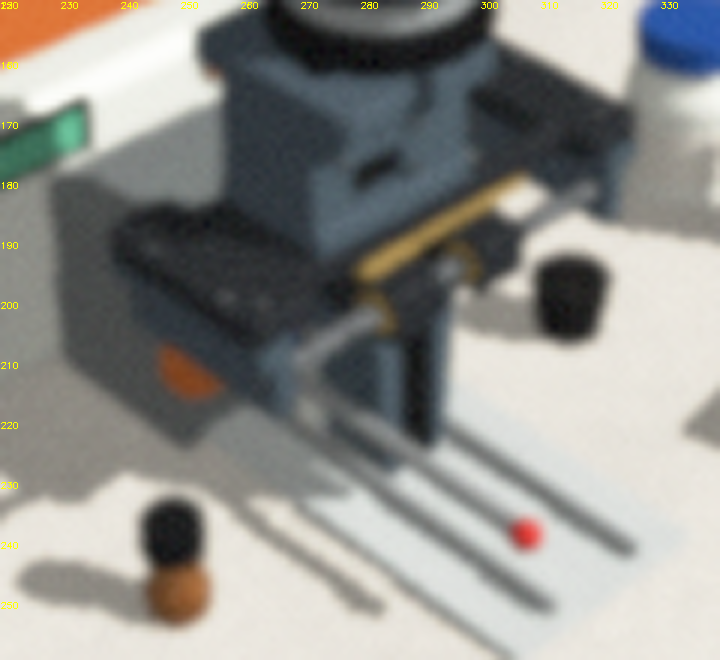

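Emit:
drive_tool --rows "-0.25 0.01 0 0 0 0 224;-0.5 0.02 0 0 0 0 224;-0.75 0.03 0 0 0 0 224;-1 0.04 0 0 0 0 224;-1 0.04 0 0 0 0 224"

```text
t: 6.9
tcp_pos: [0.5124, 0.0168, 0.0217]
orientation: [3.141, -0.065, -0.007]
contact_force: [-2.1, -1.7, -0.1]
gripper_width: 0.123
```

Run:
```python
from h import *
f=grab('side','side10');s=robot.get_state();print(an(s['tcp_pos']),s['tcp_pos'],s['contact_force'])
u0,v0,k=220,160,9
im=cv2.resize(f['image'][v0:v0+65,u0:u0+85,::-1],None,fx=k,fy=k,interpolation=cv2.INTER_CUBIC)
for n,x,y,z in [('rear',-28,17,36),('rear',-28,17,6),('rear',-28,-17,36),('rear',-28,-17,6),('a',-22,17,36)]:
    q=proj(f,[*wo(x,y),z/1000])[0];print(q);cv2.circle(im,tuple(int(a) for a in (q-[u0,v0]+.5)*k),4,(0,255,0),1)
cv2.imwrite('pics/cs10.png',im)
```

```text
[-103.58101042   12.67585279] [0.51304086 0.0168035  0.02167042] [-2.36058607 -3.29449475  1.54784318]
[271.4818479  211.80259172]
[271.82291209 222.04396384]
[282.63491142 205.23853303]
[282.73737914 215.40926496]
[269.68225754 210.57395578]
```

View pics/cs10.png

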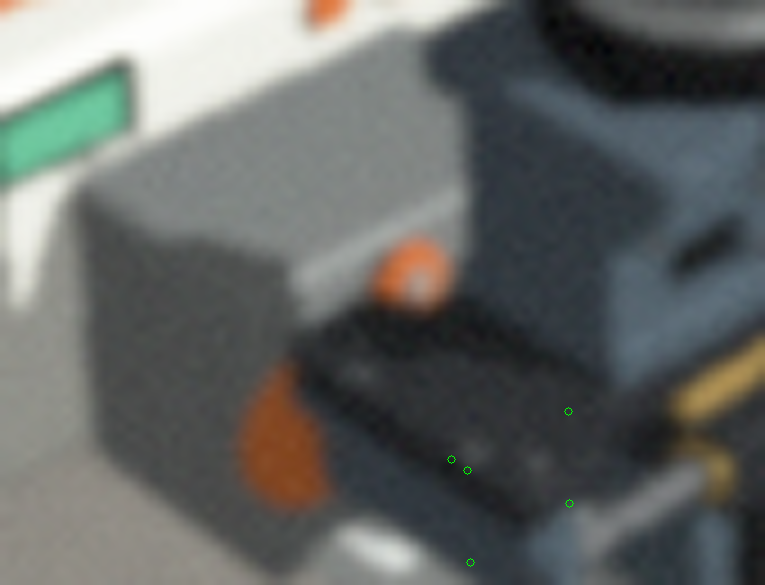

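Emit:
drive_tool --rows "-0.01 -0.25 0 0 0 0 224;-0.02 -0.5 0 0 0 0 224;-0.03 -0.8 0 0 0 0 224;-0.05 -1.1 0 0 0 0 224;-0.05 -1.3 0 0 0 0 224"

```text
t: 7.37
tcp_pos: [0.5143, -0.037, 0.0219]
orientation: [-3.141, 0.067, -0.0]
contact_force: [-0.7, -0.3, -0.2]
gripper_width: 0.123
```

Emit:
drive_tool --rows "0 0 0 0 0 0 224;0 0 0.9 0 0 0 224;0 0 1.8 0 0 0 224;0 0 2.7 0 0 0 224;0 0 3.5 0 0 0 224"

```text
t: 7.78
tcp_pos: [0.5143, -0.0353, 0.1641]
orientation: [-3.141, 0.066, -0.002]
contact_force: [0.5, -0.1, -0.3]
gripper_width: 0.125
```

Emit:
drive_tool --rows "-0.5 -1 1 0 0 0 224;-0.9 -2 1.5 0 0 0 224;-1.3 -3 1.5 0 0 0 224;-1.7 -4 1.5 0 0 0 224;-1.7 -4 1.5 0 0 0 224"

```text
t: 8.2
tcp_pos: [0.445, -0.1982, 0.2232]
orientation: [3.139, -0.068, 0.003]
contact_force: [0.3, -0.2, -0.5]
gripper_width: 0.125
```

Run:
```python
from h import *
f=grab('side','side11');s=robot.get_state();print(s['tcp_pos'],s['contact_force'])
u0,v0,k=220,160,6
im=cv2.resize(f['image'][v0:v0+100,u0:u0+120,::-1],None,fx=k,fy=k,interpolation=cv2.INTER_CUBIC)
for x,y,z in [(-28,17,36),(-28,17,6),(-28,-17,36),(-28,-17,6),(-22,17,36)]:
    q=proj(f,[*wo(x,y),z/1000])[0];cv2.circle(im,tuple(int(a) for a in (q-[u0,v0]+.5)*k),3,(0,255,0),1)
cv2.imwrite('pics/cs11.png',im)
crop(grab('top','top11'),250,130,80,130,5,'ct11')
```

```text
[ 0.44405844 -0.20066305  0.2229712 ] [-1.00382507 -3.14042806  0.55599024]
```

View pics/cs11.png

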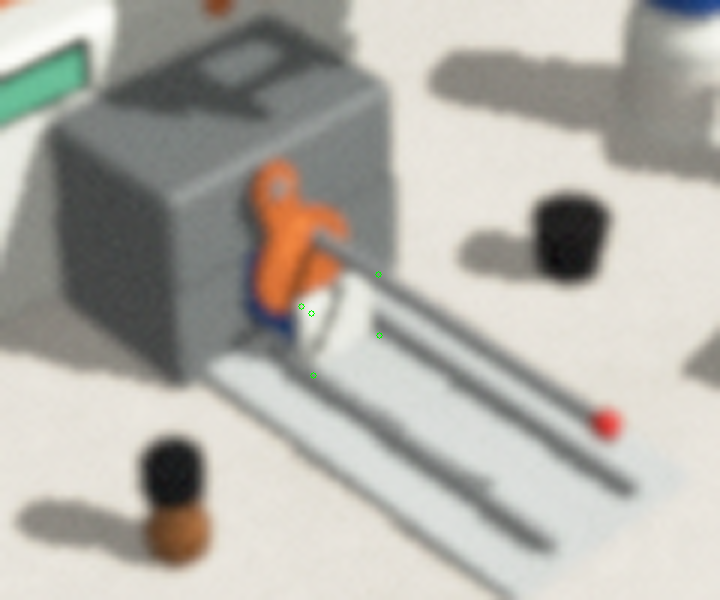

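View pics/ct11.png

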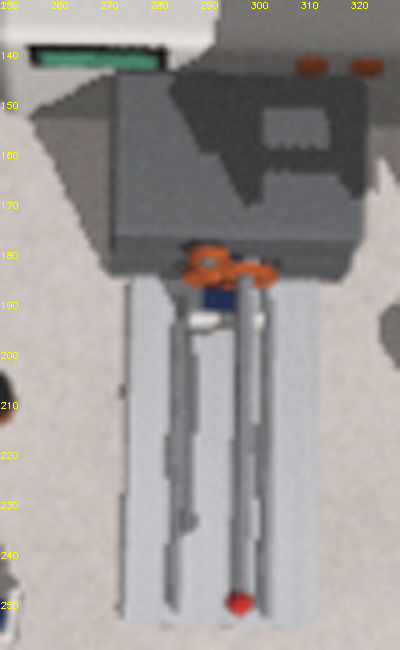

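View pics/top11.png

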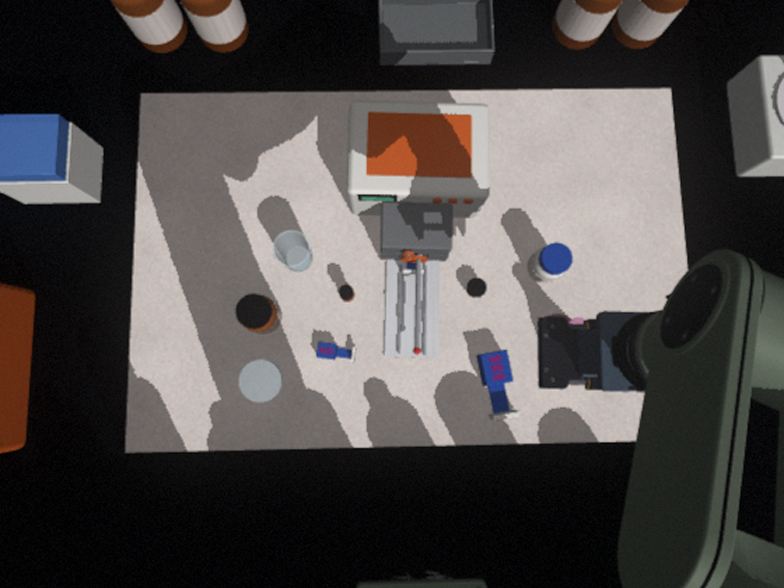

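Run:
```python
from h import *
t=load('top11')
a=plane(t,290,196,.036);b=plane(t,290,255,.006);print(a,b,(a-b)[0]*1000,'expect 137')
col=t['image'][185:205,290].astype(int);print(col[:,0].tolist());print(t['image'][246:262,290].astype(int)[:,0].tolist())
s=robot.get_state();print(s['t'],s['contact_force'],s['qvel'].round(3))
```

```text
[0.58760966 0.01304405 0.036     ] [0.45362951 0.01478608 0.006     ] 133.9801514148818 expect 137
[161, 147, 111, 74, 75, 75, 86, 152, 214, 210, 159, 119, 169, 188, 186, 185, 188, 188, 188, 189]
[195, 192, 194, 194, 193, 194, 192, 191, 193, 201, 203, 206, 206, 209, 207, 201]
8.3 [ 0.32539995  0.50769781 -0.75765255] [ 0.062  0.011  0.009  0.045 -0.001  0.04 ]
```

Emit:
drive_tool --rows "0 0 1 0 0 0 224;0 0 1 0 0 0 224;0 0 1 0 0 0 224;0 0 1 0 0 0 224"

```text
t: 8.63
tcp_pos: [0.4463, -0.1945, 0.2618]
orientation: [-3.14, 0.064, -0.0]
contact_force: [0.3, 0.4, -1.0]
gripper_width: 0.122
```

Run:
```python
from h import *
crop(grab('side','side12'),220,160,120,100,5,'cs12');print(robot.get_state()['contact_force']);print(robot.job_done())
```

```text
[0.17690228 0.0373922  0.19607892]
the job is handed in; nothing more can be done
None
```

View pics/cs12.png

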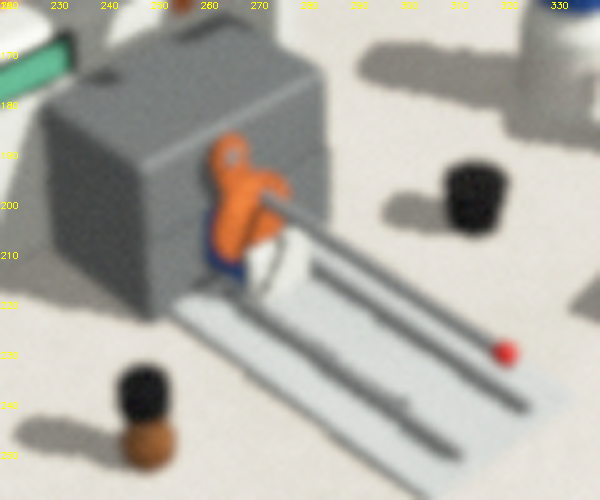

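The carrier is in the port against the stop, the flap is shut again, and the job was handed in at about 8.7 s of robot time.

- **Flap:** one fingertip held the rod aside at about 1.1 rad while the other pushed the carrier's tab along the lane. The flap stayed open until the fingers had drawn back from the tab. I then moved the fingers sideways to let it swing shut and lifted clear.
- **Stop contact:** the push took about 2 N along the lane, then rose to 12 N with the fingertip no longer advancing.
- **Last pictures:** the tab stands outside in front of the flap. The red ball is back at its closed position, and the glassware and jars look unmoved. The tool force was near zero at hand-in.
- **Checks that disagreed:** the top view put the tab's rear face 134 to 136 mm from the lane's front edge, where 137 mm was expected. By arm position and the side view the tab looked 2 to 3 mm further in than expected. Both are within my error for the analyser's position. The gripper hid the tab while the flap was open, so the force rise is my main evidence that the carrier was home before I let the flap go.

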